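# Hang the lift-off guard door on the dust extractor and swing it shut

### The arm

A 6-joint arm with a two-finger parallel gripper is mounted at the origin on a cart in front of the work surface, level with it; the furniture and walls round the work are solid. World frame = base frame: x ahead of the robot, y to its left, z up, the work surface at z = 0. Lengths are in mm, angles in rad, forces in N, time in s.
With the tool pointing down it reaches from about 250 to 725 mm from the base axis. Payload 4 kg.
Tool frame: the origin (TCP) lies at the very end of the fingers, on their centre line; the grasp point (between the pads) lies 19 mm behind it (ctrl.grip_depth is the distance from the TCP to the grasp point, in mm); z points along the fingers, y is the direction in which the jaws open and shut (so a half turn about z gives the same grasp; the last joint's range is limited). The gripper opens to 85 mm and grips with 20 to 120 N. Pads are 22 mm wide; open, the fingers measure 114 mm over their backs; the gripper's body (76 mm by 85 mm) begins 54 mm behind the grasp point. The pads swing forward as they close: fully open they stand 13 mm farther back than shut.
Start: joints at [1.168, 0.241, 0.005, 1.335, 0, 1.571], TCP at [195.996, 459.984, 231.306] pointing down, gripper open.
Joint ranges: [-2.72, 2.72], [-1.05, 1.87], [-1.09, 1.28], [-1.99, 2.15], [-1.42, 1.44], [-3.14, 3.14]. Speed limits (rad/s): [2.79, 2.79, 3.14, 3.14, 3.14, 3.14].

### API

Orientations are given as a 3x3 rotation matrix whose columns are the frame's x, y, z axes.
In Python, from cell import ctrl gives the robot as it stands.
- The arm moves only by the shell command python3 -m inch 'ROWS' [OPENING] [FORCE]. ROWS is JSON, one flat list of numbers, 6 for each row, row after row: the shift along the tool's x, y, z in mm, then the turn, a rotation vector about the tool's x, y, z in rad. In form: [x, y, z, rx, ry, rz, x, y, z, rx, ry, rz, ...]. A call has 1 to 12 rows; each row is the pose to reach, as a shift and turn from the pose commanded when the call began, along the tool's axes at that moment; what a row does not reach only later rows make up. A row lasts 1/10 s, in which the tool goes at most 50 mm and 8.59 degrees, less where a joint would pass 70% of its speed; a pose out of reach is approached as far as the arm can. A call with a gripper value outside its range is refused whole. OPENING is the closure, from -1 (fully open) to 1 (shut), set as the call begins (- or left out, the last holds). The fingers move at their own pace and stop on an object; FORCE is the grip in N (left out, the last holds). Time passes only in rows, so rows that repeat a pose let the fingers close. It gives the time, the measured TCP pose, the force and the opening at its end, in the units of the state.
- ctrl.sense(): the state, without advancing time (a new reading comes with each control period).
- ctrl.read_camera(name): name is "scene" or "top" or "wrist"; returns the picture (420x560x3 uint8, red, green, blue); there is no depth.
- ctrl.camera_model(name): a dict with "intrinsics" (3x3 intrinsics, pixels), "pose" (4x4, takes a point from camera to world coordinates); the wrist camera has in their place "hand_eye" (4x4, takes a point from camera to tool coordinates, whose origin is the TCP and whose axes are the flange's). Camera axes: x right, y down, z forward; pixel columns grow to the right and rows downward; lengths in mm; the calibration is good to about 2 mm. The wrist camera is an equidistant fisheye: a pixel r from the principal point sees the ray r / f radians off the axis. A picture is of the moment at which its call begins: read the wrist's pose just before it. camera_model takes no time and is no camera call.
- ctrl.finish_job(): hands the job in, once; it reports no verdict.
Trained networks look in the newest picture that a camera, given by its name, has taken for a name from the list of things; names that differ only in an ending like _2 or _b are one class to them, and where a whole thing is asked for, a point or a joint stands for the part that bears it (a point fixed in the world has none). Each returns a list of dicts, best first, with "conf" (0 to 1); they miss things now and then, are a little off and sometimes report something else, mostly with a low value. They report only what shows in the picture. A call takes as long as a camera call.
- ctrl.search_frame(camera, query): "position" ([row, column] in pixels, amid what is visible of it).
The state is a dict: "t": time; "qpos": joint angles; "qd": joint speeds; "tau": joint torques, N m; "position": TCP position; "tcp_rot": TCP orientation; "contact_force": force on the tool from outside, world axes, zero at the start; "torque": the same for the moment, N m; "opening": finger opening in mm.
Only numpy, scipy, OpenCV 4.12 (cv2) and the standard library are available. Lean on these libraries where they do the work, as an engineer would, in place of code of your own. Each camera call takes 0.05 s, during which the arm holds its last target. There are 200 camera calls.

### The job

Lift the yellow guard door out of its wooden rest and hang it on the blue dust extractor: with the door standing open at about a right angle, feel gently for the two upright hinge pins and lower both knuckles onto them at once until the door is fully home. Then swing the door shut against the front frame and let go of it. Do not force the door against the hinge or the housing at any time, and leave the other things on the bench where they are.

Things in the scene. Friction and masses are not known exactly. Their poses are not given: they have to be found in the camera images.
- door_mid (a point): Loose yellow guard door, 0.26 kg: flat panel 138 mm long, 124 tall, 8 thick, standing in the rest. Point: panel centre. Axes: z up; -y along the panel from hinge edge to free edge; -x out of the outer face (dark louvres; black knob, 22 mm across, 18 mm proud, 52 mm from centre towards the free edge, mid height). Upper edge 62 mm above: grasp it from above across the 8 mm, between knuckles and knob.
- low_knuckle (a point): Centre of the underside of the door's lower knuckle: a steel tube 18 mm tall, 16 mm outside and 10 mm inside diameter, open at both ends, on the upright hinge axis in the panel's mid plane, 91 mm in +y and 46 mm below door_mid. Axes as door_mid.
- high_knuckle (a point): Centre of the underside of the door's upper knuckle, the same tube, 75 mm straight above the lower one. Axes as door_mid. Bring the door in from the front: the lower knuckle has to pass between the end of the lower pin (20 mm above low_seat) and the underside of the upper bracket (5 mm thick, underside 70 mm above low_seat).
- door_edge (a point): Middle of the door's free edge, mid-thickness, half-way up: 69 mm from door_mid in -y, 160 mm from the hinge axis. Axes as door_mid. On the shut door this point is 4 mm in front of the front frame's plane.
- extractor: Fixed blue dust extractor on a plywood board 12 mm thick. Housing 160 wide, 120 deep, top 154 mm above the bench. Origin: on the bench under the middle of the front frame's plane. -x looks out of the open front, +y to the hinge side (robot's left). Shut, the door has these axes; open at a right angle its yaw is this yaw minus pi/2 (panel out to -x, outer face to +y).
- keeper (a point): Small steel keeper on the extractor, 26 mm wide in y, over the upper edge of the shut door, so that the door can be hung only while open. Point: front middle of its underside, 21 mm in front of the frame, y = +45 mm, 160 mm above the bench. Axes as the extractor.
- low_seat (a point): Nominal seat of the lower pin: hinge axis at the top of the lower bracket, where the lower knuckle's underside rests. 12 mm in front of the frame, 95 mm to +y, 42 mm above the bench. Axes as the extractor. The height is exact, but the hinge post is adjustable and not measured: the real pins, both on one axis, stand up to 6 mm off along x and along y: find them by feel or sight.
- high_seat (a point): Nominal seat of the upper pin, 75 mm straight above low_seat, same unknown offset. Both pins: steel, rigid, 8 mm diameter, 20 mm tall above the seat, nearly flat end 6.4 mm across, so a knuckle goes on only within about 2 mm of centre. They stand on brackets of a dark fixed post, 13 mm square, top 127 mm above the bench, 22 to 35 mm behind the axis (+x).
- rest: Fixed wooden block, 90 (x) x 56 (y) x 42 mm tall, with a slot along x, 11 mm wide, 30 mm deep, in which the lower 30 mm of the door stands (outer face to the block's +y, knuckles past its +x end). Origin: centre of the underside, on the bench. The door lifts straight up out of it.
- paint_pot1_mid (a point): Bystander, loose: rust-brown paint pot with white flip cap, 61x50x55 mm, standing. The point is its centre. Leave it where it stands.
- tape_measure_mid (a point): Bystander, loose: orange tape measure lying on its side, 66x78x38 mm. The point is its centre. Leave it where it stands.
- mixing_cup_mid (a point): Bystander, loose: clear plastic mixing cup, 66 mm across, 75 mm tall. The point is its centre. Leave it where it stands.

How it is judged:
By the outcome, as a careful person would: the job done as asked, in the order asked, and still so for the second after the job is handed in, with the robot touching nothing.
It also fails if it takes over 72 s, if anything falls off the work surface, if the arm or the gripper's body presses on something with over 40 N, if the wrist force passes 120 N, or if a joint passes its speed limit or range.

## Working session

There is one attempt and no reset: what is moved stays moved. The work goes in short steps, Python scripts to look and compute and a shell command to move; the robot and the scene stay as the last step left them, time stands still between calls to the robot, and variables do not carry over. Pictures are saved under pics/ and viewed, about 8 in all and at most 12, crops included, and the job is handed in when it is done.

```bash
ls; mkdir -p pics; python3 - <<'E'
from cell import ctrl
import cv2, numpy as np
s=ctrl.sense()
print({k:np.round(v,3).tolist() for k,v in s.items()})
for c in ("scene","top"):
    im=ctrl.read_camera(c); cv2.imwrite(f"pics/{c}0.png",im[:,:,::-1])
    m=ctrl.camera_model(c); print(c,{k:np.round(v,4).tolist() if not isinstance(v,str) else v for k,v in m.items()})
    for q in ("door_mid","extractor","rest","keeper","low_knuckle","high_knuckle","door_edge","high_seat","low_seat"):
        print(q,[(np.round(d["position"]).tolist(),round(d["conf"],2)) for d in ctrl.search_frame(c,q)[:2]])
print(ctrl.camera_model("wrist"))
E
```

```text
pics
{'t': 0.0, 'qpos': [1.168, 0.241, 0.004, 1.335, -0.0, 1.571], 'qd': [-0.001, 0.002, 0.0, -0.001, -0.001, -0.0], 'tau': [0.0, -37.232, 25.241, 0.017, 0.0, -0.0], 'position': [195.743, 459.399, 230.413], 'tcp_rot': [[-0.92, 0.392, -0.001], [0.392, 0.92, -0.002], [-0.0, -0.002, -1.0]], 'contact_force': [-0.264, 0.743, 0.563], 'torque': [-0.034, -0.001, 0.015], 'opening': 85.589}
scene {'intrinsics': [[457.7779, 0.0, 282.0248], [0.0, 457.7779, 209.6737], [0.0, 0.0, 1.0]], 'pose': [[0.8955, -0.3306, 0.298, 214.6016], [-0.4451, -0.6646, 0.6002, -519.5872], [-0.0004, -0.6701, -0.7423, 849.6348], [0.0, 0.0, 0.0, 1.0]]}
door_mid [([198.0, 240.0], 0.72), ([178.0, 196.0], 0.46)]
extractor [([259.0, 376.0], 0.93)]
rest []
keeper [([263.0, 375.0], 0.97), ([200.0, 237.0], 0.33)]
low_knuckle [([200.0, 238.0], 0.84)]
high_knuckle [([199.0, 241.0], 0.84)]
door_edge [([200.0, 244.0], 0.87)]
high_seat [([261.0, 376.0], 0.68)]
low_seat [([258.0, 377.0], 0.82)]
top {'intrinsics': [[407.0371, 0.0, 266.5415], [0.0, 407.0371, 208.4654], [0.0, 0.0, 1.0]], 'pose': [[0.1437, -0.9634, 0.2264, 325.6319], [-
[... 274 characters left out ...]
ow_knuckle [([233.0, 220.0], 0.82)]
high_knuckle [([236.0, 218.0], 0.95)]
door_edge [([239.0, 218.0], 0.86)]
high_seat [([172.0, 352.0], 0.75)]
low_seat [([172.0, 352.0], 0.9)]
{'intrinsics': array([[325.1922621 ,   0.        , 272.04353626],
       [  0.        , 325.1922621 , 209.93987921],
       [  0.        ,   0.        ,   1.        ]]), 'hand_eye': array([[ 9.00066004e-05, -9.64078549e-01, -2.65617288e-01,
         6.77027704e+01],
       [ 9.99999704e-01,  2.89836964e-04, -7.13127628e-04,
        -3.46972727e-01],
       [ 7.64496757e-04, -2.65617145e-01,  9.64078289e-01,
        -1.43039882e+02],
       [ 0.00000000e+00,  0.00000000e+00,  0.00000000e+00,
         1.00000000e+00]])}
```

```bash
python3 - <<'E'
import cv2
a=cv2.imread("pics/scene0.png")[120:345,150:450]; b=cv2.imread("pics/top0.png")[110:310,170:430]
cv2.imwrite("pics/s1.png",cv2.resize(a,None,fx=2.66,fy=2.66,interpolation=cv2.INTER_CUBIC))
cv2.imwrite("pics/t1.png",cv2.resize(b,None,fx=3,fy=3,interpolation=cv2.INTER_CUBIC))
E
```

```text
(no output)
```

View pics/s1.png

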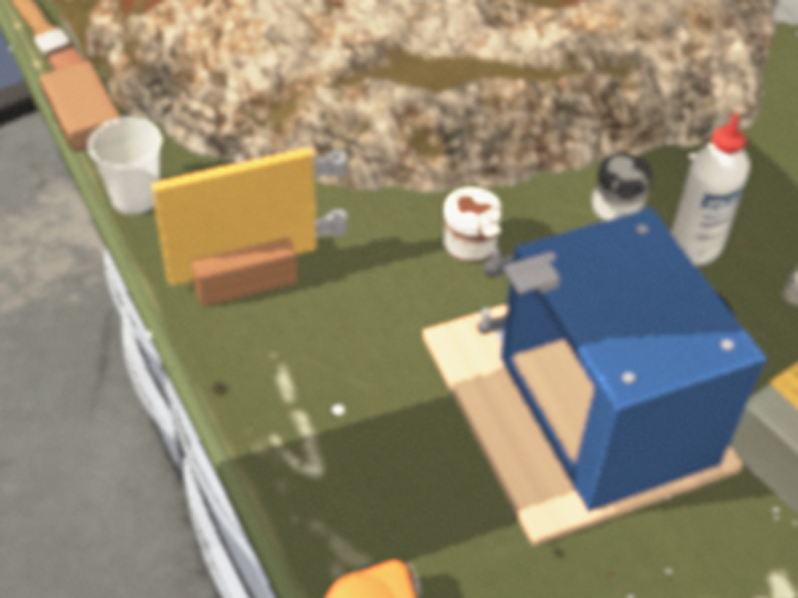

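View pics/t1.png

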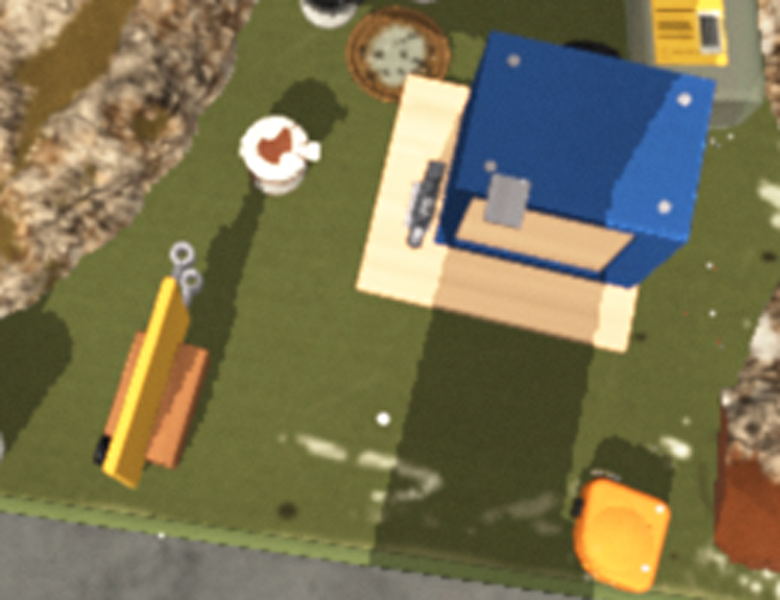

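```bash
cat > h.py <<'E'
from cell import ctrl
import cv2, numpy as np
from scipy.optimize import least_squares
def proj(c,P,tcp=None):
    m=ctrl.camera_model(c); P=np.atleast_2d(P).astype(float)
    if c=="wrist":
        T=np.eye(4);T[:3,:3]=tcp[1];T[:3,3]=tcp[0]; X=T@m["hand_eye"]
        p=(P-X[:3,3])@X[:3,:3]; K=m["intrinsics"]
        th=np.arctan2(np.hypot(p[:,0],p[:,1]),p[:,2]); ph=np.arctan2(p[:,1],p[:,0])
        return np.c_[K[0,2]+K[0,0]*th*np.cos(ph),K[1,2]+K[1,1]*th*np.sin(ph)]
    X=m["pose"];K=m["intrinsics"]; p=(P-X[:3,3])@X[:3,:3]; q=p@K.T
    return q[:,:2]/q[:,2:]
def place(v,P):
    c,s=np.cos(v[2]),np.sin(v[2]); P=np.atleast_2d(P).astype(float)
    return P@np.array([[c,-s,0],[s,c,0],[0,0,1]]).T+[v[0],v[1],v[3] if len(v)>3 else 0]
def fit(obs,v0,tcp=None):  # obs: {cam:[(P,(u,v)),...]}
    def r(v):
        return np.concatenate([(proj(c,place(v,[o[0] for o in L]),tcp)-[o[1] for o in L]).ravel() for c,L in obs.items()])
    s=least_squares(r,v0,loss="soft_l1"); return s.x,np.round(r(s.x).reshape(-1,2),1)
def wire(im,c,segs,v,k,off,col,tcp=None):
    for a,b in segs:
        t=np.linspace(0,1,12)[:,None]; p=proj(c,place(v,np.array(a)*(1-t)+np.array(b)*t),tcp)
        cv2.polylines(im,[np.round((p-off)*k).astype(int)],False,col,1,cv2.LINE_AA)
def box(x0,x1,y0,y1,z0,z1):
    c=[(x,y,z) for x in(x0,x1) for y in(y0,y1) for z in(z0,z1)]
    return [(p,q) for i,p in enumerate(c) for q in c[i+1:] if sum(a!=b for a,b in zip(p,q))==1]
def circ(x,y,z,r,n=16):
    a=np.linspace(0,2*np.pi,n+1); p=[(x+r*np.cos(t),y+r*np.sin(t),z) for t in a]; return list(zip(p,p[1:]))
EXT=box(0,120,-80,80,12,154)+circ(-12,95,137,4)+circ(-12,95,62,4)+[((-21,32,160),(-21,58,160)),((-12,95,42),(-12,95,62))]
DOOR=box(-4,4,-69,69,-62,62)+circ(0,91,47,8)+circ(0,91,-28,8)+circ(0,91,29,8)
E
cat > f1.py <<'E'
from h import *
S=lambda u,v:(150+u/2.66,120+v/2.66); T=lambda u,v:(170+u/3,110+v/3)
eo={"scene":[((0,80,154),S(513,246)),((120,80,154),S(648,211)),((120,-80,154),S(766,357)),((0,-80,154),S(613,409)),((0,-80,12),S(592,506))],
"top":[((120,80,154),T(491,32)),((120,-80,154),T(716,80)),((0,-80,154),T(690,241)),((0,-80,12),T(630,287)),((0,80,12),T(437,241))]}
do={"scene":[((-4,-69,62),S(153,184)),((4,69,62),S(316,156)),((4,-69,-62),S(168,284)),((0,91,47),S(337,158))],
"top":[((-4,69,62),T(163,279)),((-4,-69,62),T(103,473)),((4,-69,62),T(122,477)),((0,91,47),T(181,253))]}
ve,re=fit(eo,[480,-100,0.1]); vd,rd=fit(do,[300,250,0.2,74]); print(ve,re.tolist(),"\n",vd,rd.tolist())
np.save("ve.npy",ve);np.save("vd.npy",vd)
a=cv2.imread("pics/scene0.png");b=cv2.imread("pics/top0.png");out=[]
for im,c,(y0,y1,x0,x1) in((a,"scene",(160,330,195,450)),(b,"top",(110,280,195,425))):
    k=2.7;im=cv2.resize(im[y0:y1,x0:x1],None,fx=k,fy=k,interpolation=cv2.INTER_CUBIC)
    wire(im,c,EXT,ve,k,(x0,y0),(0,0,255)); wire(im,c,DOOR,vd,k,(x0,y0),(255,0,255)); out.append(im)
for i,o in enumerate(out): cv2.imwrite(f"pics/fit{i}.png",o)
E
python3 f1.py
```

```text
Traceback (most recent call last):
  File "f1.py", line 7, in <module>
    ve,re=fit(eo,[480,-100,0.1]); vd,rd=fit(do,[300,250,0.2,74]); print(ve,re.tolist(),"\n",vd,rd.tolist())
                                        ~~~^^^^^^^^^^^^^^^^^^^^^
  File "h.py", line 19, in fit
    s=least_squares(r,v0,loss="soft_l1"); return s.x,np.round(r(s.x).reshape(-1,2),1)
  File "h.py", line 18, in r
    return np.concatenate([(proj(c,place(v,[o[0] for o in L]),tcp)-[o[1] for o in L]).ravel() for c,L in obs.items()])
                            ~~~~^^^^^^^^^^^^^^^^^^^^^^^^^^^^^^^^^^
  File "h.py", line 5, in proj
    m=ctrl.camera_model(c); P=np.atleast_2d(P).astype(float)
ValueError: time passes only in moves, steps and waits
```

```bash
sed -i 's/^def proj/CM={c:ctrl.camera_model(c) for c in ("scene","top","wrist")}\ndef proj/; s/m=ctrl.camera_model(c)/m=CM[c]/' h.py; sed -i 's/\[300,250,0.2,74\]/[250,160,-1.5,74]/' f1.py; python3 f1.py
```

```text
[ 4.91905358e+02 -1.02256819e+02  8.36294183e-02] [[-49.9, 20.9], [-51.0, 10.4], [-43.9, 10.5], [-39.0, 20.2], [-38.0, 21.8], [-13.6, 49.4], [-10.0, 37.9], [-0.5, 42.4], [-0.0, 37.6], [-5.0, 48.7]] 
 [447.45112568 175.84676058  -1.6979819   69.1553326 ] [[-1.5, 0.6], [-1.9, -0.8], [0.0, 1.7], [-1.1, -0.1], [0.9, -1.1], [0.7, -0.9], [-1.8, -1.1], [0.5, 0.1]]
```

```bash
sed -i 's/\[480,-100,0.1\]/[600,0,0.0]/; s/"soft_l1"/"linear"/' f1.py h.py; python3 f1.py; python3 -c "
import cv2,numpy as np
a=cv2.imread('pics/fit0.png');print(a.shape)"
```

```text
[ 5.93672287e+02 -9.77478607e+01 -9.08745489e-02] [[-0.4, -0.3], [0.2, -2.6], [-0.4, -0.2], [1.1, -0.4], [-2.2, 2.4], [0.4, -1.3], [0.8, -0.8], [0.3, -0.5], [1.0, 0.7], [-1.1, 0.8]] 
 [447.62898452 175.32278613  -1.6971173   69.78662149] [[-1.4, 0.6], [-1.8, -0.9], [0.2, 1.7], [-0.9, -0.2], [1.1, -1.2], [1.0, -0.9], [-1.5, -1.2], [0.7, -0.1]]
(459, 688, 3)
```

View pics/fit1.png

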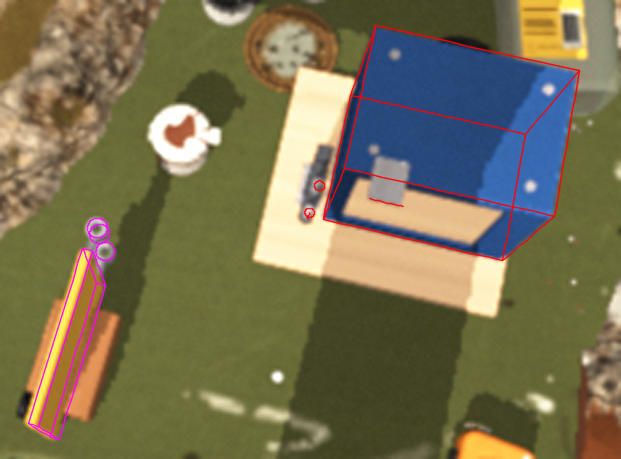

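```bash
cat >> h.py <<'E'
def go(x,y,z,th):
    s=ctrl.sense(); R=np.array(s["tcp_rot"]); p=np.array(s["position"])
    Rt=np.array([[np.cos(th),np.sin(th),0],[np.sin(th),-np.cos(th),0],[0,0,-1]])
    rv=cv2.Rodrigues(R.T@Rt)[0].ravel()
    print("t",s["t"],"F",np.round(s["contact_force"],1),"pos",np.round(p,1),"th",np.round(np.arctan2(R[1,0],R[0,0]),4),"op",round(float(s["opening"]),1),"| shift",np.round(R.T@(np.array([x,y,z])-p),2),"rv",np.round(rv,4))
E
python3 -c "
from h import *
go(447.6,175.3,200,-0.126)"
```

```text
t 1.0 F [ 0.2  0.8 -0.4] pos [196.  460.  231.3] th 2.7388 op 85.2 | shift [-343.06 -163.28   31.31] rv [ 0.     -0.      2.8648]
```

```bash
python3 -m inch '[-170,-80,10,0,0,1.4, -343,-163,31,0,0,1.4, -343,-163,31,0,0,1.4, -343,-163,31,0,0,1.4, -343,-163,31,0,0,1.4, -343,-163,31,0,0,1.4, -343,-163,31,0,0,1.4, -343,-163,31,0,0,1.4, -343,-163,31,0,0,1.4, -343,-163,31,0,0,1.4, -343,-163,31,0,0,1.4, -343,-163,31,0,0,1.4]'; python3 -c "
from h import *
go(447.6,175.3,200,-0.126)"
```

```text
t: 2.2
position: [447.6, 175.6, 200.3]
tcp_rot: [[0.229, 0.973, -0.0], [0.973, -0.229, -0.0], [-0.0, -0.0, -1.0]]
contact_force: [-0.4, -0.3, 0.2]
opening: 85.2
t 2.2 F [-0.4 -0.3  0.2] pos [447.6 175.6 200.3] th 1.34 op 85.2 | shift [-0.29  0.06  0.29] rv [-0.000e+00  1.000e-04  1.466e+00]
```

```bash
python3 -m inch '[0,0,0,0,0,1.466, 0,0,0,0,0,1.466, 0,0,0,0,0,1.466, 0,0,0,0,0,1.466, 0,0,0,0,0,1.466, 0,0,0,0,0,1.466, 0,0,0,0,0,1.466, 0,0,0,0,0,1.466, 0,0,0,0,0,1.466, 0,0,0,0,0,1.466, 0,0,0,0,0,1.466]'; python3 - <<'E'
from h import *
go(447.6,175.3,200,-0.126)
s=ctrl.sense(); tcp=(np.array(s["position"]),np.array(s["tcp_rot"])); np.savez("w1.npz",p=tcp[0],R=tcp[1])
im=ctrl.read_camera("wrist")[:,:,::-1].copy(); cv2.imwrite("pics/w1.png",im)
k=1.42; o=cv2.resize(im,None,fx=k,fy=k,interpolation=cv2.INTER_CUBIC)
vd=np.load("vd.npy"); vd[3]=74; ve=np.load("ve.npy")
wire(o,"wrist",DOOR,vd,k,(0,0),(255,0,255),tcp); wire(o,"wrist",EXT,ve,k,(0,0),(0,0,255),tcp)
cv2.imwrite("pics/w1o.png",o)
E
```

```text
t: 3.3
position: [458.2, 66.5, 200.5]
tcp_rot: [[0.997, 0.077, -0.018], [0.079, -0.992, 0.102], [-0.01, -0.103, -0.995]]
contact_force: [-0.3, -0.5, 0.5]
opening: 85.4
t 3.3 F [-0.3 -0.5  0.5] pos [458.2  66.5 200.5] th 0.0787 op 85.4 | shift [  -2.   -108.68   11.73] rv [-0.1016  0.02    0.204 ]
```

View pics/w1o.png

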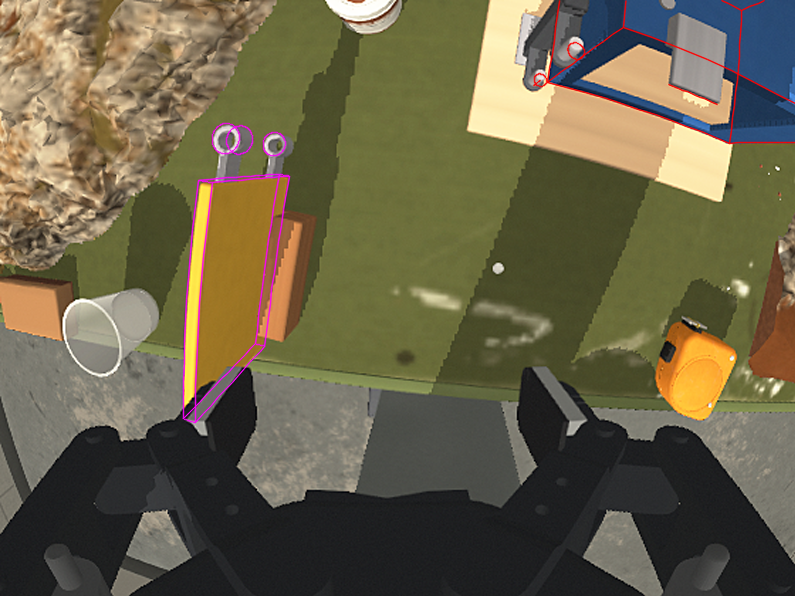

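```bash
python3 - <<'E'
from h import *
s=ctrl.sense(); print(np.round(s["qpos"],3))
go(447.6,175.3,200,-0.126)
im=cv2.imread("pics/w1.png"); d=np.load("w1.npz"); tcp=(d["p"],d["R"]); ve=np.load("ve.npy");vd=np.load("vd.npy");vd[3]=74
out=[]
for x0,y0 in((340,0),(130,75)):
    k=5; o=cv2.resize(im[y0:y0+80,x0:x0+80],None,fx=k,fy=k,interpolation=cv2.INTER_CUBIC)
    wire(o,"wrist",circ(-12,95,137,3.2)+circ(-12,95,62,3.2)+box(0,120,-80,80,154,154),ve,k,(x0,y0),(0,0,255),tcp)
    wire(o,"wrist",DOOR,vd,k,(x0,y0),(255,0,255),tcp); out.append(o)
cv2.imwrite("pics/w1c.png",np.hstack(out))
E
```

```text
[ 0.073  0.19  -0.146  1.246  0.1    3.14 ]
t 3.35 F [-1.  -2.7  0.1] pos [457.7  63.9 200.4] th 0.0749 op 85.3 | shift [  -1.72 -111.21   11.63] rv [-0.099   0.0204  0.2002]
```

View pics/w1c.png

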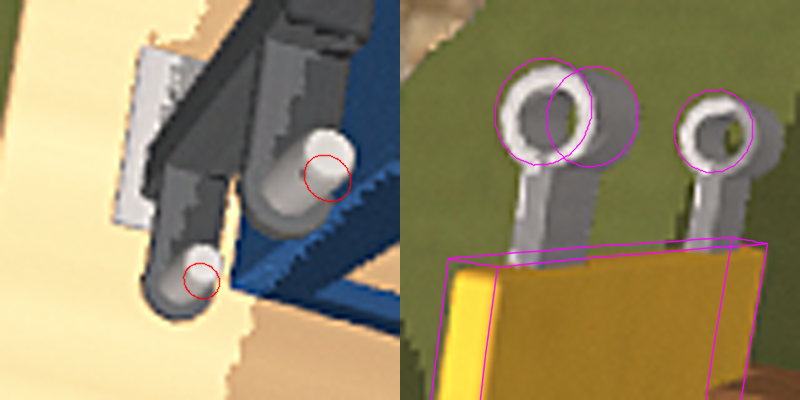

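```bash
python3 - <<'E'
from h import *
go(447.6,175.3,215,0.075+1.8)
E
```

```text
t 3.35 F [-1.  -2.7  0.1] pos [457.7  63.9 200.4] th 0.0749 op 85.3 | shift [  -1.88 -112.72   -3.3 ] rv [-0.081  -0.083  -1.7989]
```

```bash
python3 -m inch '[-2,-30,-3,-0.081,-0.083,-1.8, -2,-60,-3,-0.081,-0.083,-1.8, -2,-113,-3,-0.081,-0.083,-1.8, -2,-113,-3,-0.081,-0.083,-1.8, -2,-113,-3,-0.081,-0.083,-1.8, -2,-113,-3,-0.081,-0.083,-1.8, -2,-113,-3,-0.081,-0.083,-1.8, -2,-113,-3,-0.081,-0.083,-1.8, -2,-113,-3,-0.081,-0.083,-1.8, -2,-113,-3,-0.081,-0.083,-1.8, -2,-113,-3,-0.081,-0.083,-1.8, -2,-113,-3,-0.081,-0.083,-1.8]'; python3 -c "
from h import *
print(ctrl.sense()['qpos'])
go(447.6,175.3,215,-0.126-2.4)"
```

```text
t: 4.55
position: [447.2, 179.5, 215.1]
tcp_rot: [[-0.309, 0.951, 0.001], [0.951, 0.309, 0.002], [0.002, 0.001, -1.0]]
contact_force: [0.4, 0.6, -0.5]
opening: 85.5
[ 0.38042873  0.21152618 -0.0751653   1.2826782   0.00199063  1.63669115]
t 4.55 F [ 0.4  0.6 -0.5] pos [447.2 179.5 215.1] th 1.8853 op 85.5 | shift [-4.11 -0.87  0.09] rv [ 2.8000e-03 -2.0000e-04 -1.8719e+00]
```

```bash
python3 -m inch '[-4,-1,0,0.002,0,-1.75, -4,-1,0,0.002,0,-1.75, -4,-1,0,0.002,0,-1.75, -4,-1,0,0.002,0,-1.75, -4,-1,0,0.002,0,-1.75, -4,-1,0,0.002,0,-1.75, -4,-1,0,0.002,0,-1.75, -4,-1,0,0.002,0,-1.75, -4,-1,0,0.002,0,-1.75, -4,-1,0,0.002,0,-1.75, -4,-1,0,0.002,0,-1.75, -4,-1,0,0.002,0,-1.75]' >/dev/null; python3 -m inch '[0,0,0,0,0,-1.75, 0,0,0,0,0,-1.75, 0,0,0,0,0,-1.75, 0,0,0,0,0,-1.75, 0,0,0,0,0,-1.75, 0,0,0,0,0,-1.75, 0,0,0,0,0,-1.75, 0,0,0,0,0,-1.75, 0,0,0,0,0,-1.75, 0,0,0,0,0,-1.75, 0,0,0,0,0,-1.75, 0,0,0,0,0,-1.75]'; python3 -c "
from h import *
print(ctrl.sense()['qpos'])
go(447.6,175.3,200,-0.126)"
```

```text
t: 6.95
position: [447.4, 175.3, 215.1]
tcp_rot: [[0.622, -0.783, -0.0], [-0.783, -0.622, 0.001], [-0.001, -0.0, -1.0]]
contact_force: [-0.5, 0.2, 0.2]
opening: 85.3
[ 3.72758243e-01  2.10032490e-01 -7.70261274e-02  1.28367135e+00
  1.05135215e-03 -1.86965774e+00]
t 6.95 F [-0.5  0.2  0.2] pos [447.4 175.3 215.1] th -0.8992 op 85.3 | shift [ 0.13 -0.15 15.11] rv [-7.000e-04  8.000e-04 -7.732e-01]
```

```bash
python3 -m inch '[0,0,0,0,0,-0.773, 0,0,5,0,0,-0.773, 0,0,15,0,0,-0.773, 0,0,15,0,0,-0.773, 0,0,15,0,0,-0.773, 0,0,15,0,0,-0.773, 0,0,15,0,0,-0.773, 0,0,15,0,0,-0.773]'; python3 - <<'E'
from h import *
go(447.6,175.3,200,-0.126)
s=ctrl.sense(); tcp=(np.array(s["position"]),np.array(s["tcp_rot"])); np.savez("w2.npz",p=tcp[0],R=tcp[1])
im=ctrl.read_camera("wrist")[:,:,::-1].copy(); cv2.imwrite("pics/w2.png",im)
vd=np.load("vd.npy"); vd[3]=74; ve=np.load("ve.npy")
pe=proj("wrist",place(ve,[(-12,95,137),(-12,95,62),(0,-80,154),(0,80,154)]),tcp); pd=proj("wrist",place(vd,[(0,91,47),(0,91,-28),(0,69,62),(0,-69,62)]),tcp)
print(pe.round(1).tolist(),pd.round(1).tolist())
def crop(c,w,h,k):
    x0=int(np.clip(c[0]-w/2,0,560-w)); y0=int(np.clip(c[1]-h/2,0,420-h)); o=cv2.resize(im[y0:y0+h,x0:x0+w],None,fx=k,fy=k,interpolation=cv2.INTER_CUBIC)
    wire(o,"wrist",circ(-12,95,137,3.2)+circ(-12,95,62,3.2)+box(0,120,-80,80,154,154),ve,k,(x0,y0),(0,0,255),tcp)
    wire(o,"wrist",DOOR,vd,k,(x0,y0),(255,0,255),tcp); print(x0,y0); return o
a=crop(pd[0],100,120,4); b=crop(pe[:2].mean(0),100,120,4)
cv2.imwrite("pics/w2c.png",np.hstack([a,b]))
E
```

```text
t: 7.75
position: [447.6, 175.0, 200.2]
tcp_rot: [[0.991, -0.134, -0.0], [-0.134, -0.991, 0.001], [-0.0, -0.001, -1.0]]
contact_force: [0.9, -0.1, -0.7]
opening: 85.3
t 7.75 F [ 0.9 -0.1 -0.7] pos [447.6 175.  200.2] th -0.1347 op 85.3 | shift [-0.07 -0.34  0.15] rv [-0.001   0.0003 -0.0087]
[[482.6, 7.8], [438.3, 29.0], [616.5, 38.8], [508.3, -8.2]] [[269.9, 87.0], [270.5, 95.8], [270.1, 118.8], [271.9, 310.9]]
219 26
410 0
```

View pics/w2c.png

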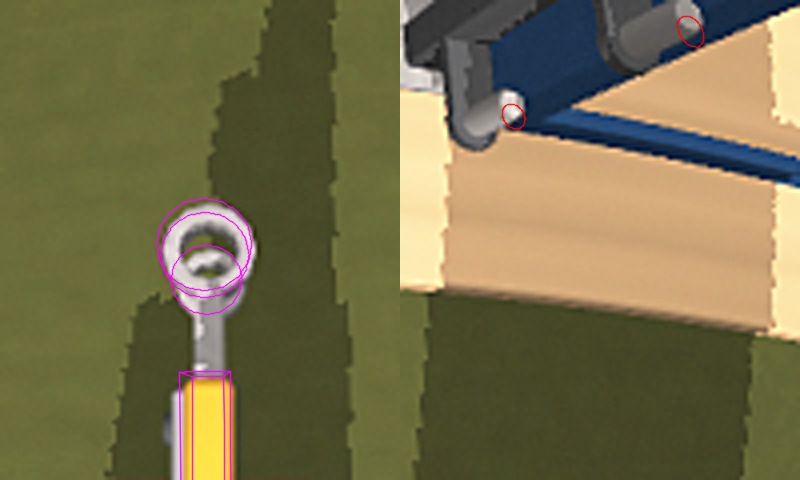

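```bash
python3 -m inch '[0,0.2,40,0,0,-0.008, 0,0.2,75,0,0,-0.008, 0,0.2,95,0,0,-0.008, 0,0.2,98,0,0,-0.008, 0,0.2,98,0,0,-0.008]'; python3 -m inch '[0,0,0,0,0,0, 0,0,0,0,0,0, 0,0,0,0,0,0, 0,0,0,0,0,0, 0,0,0,0,0,0, 0,0,0,0,0,0, 0,0,0,0,0,0, 0,0,0,0,0,0, 0,0,0,0,0,0, 0,0,0,0,0,0]' 1 50;  python3 -c "
from h import *
go(447.6,175,152,-0.126)"
```

```text
t: 8.3
position: [447.4, 174.5, 101.9]
tcp_rot: [[0.992, -0.126, -0.001], [-0.126, -0.992, 0.001], [-0.001, -0.0, -1.0]]
contact_force: [-0.5, 0.2, 0.3]
opening: 85.4
t: 9.3
position: [447.9, 174.8, 102.4]
tcp_rot: [[0.992, -0.125, 0.0], [-0.125, -0.992, 0.001], [0.0, -0.001, -1.0]]
contact_force: [-0.3, 1.2, 5.1]
opening: 7.3
t 9.3 F [-0.3  1.2  5.1] pos [447.9 174.8 102.4] th -0.1254 op 7.3 | shift [ -0.3   -0.27 -49.59] rv [-0.0014 -0.      0.0006]
```

```bash
python3 -m inch '[0,0,-8,0,0,0, 0,0,-20,0,0,0, 0,0,-35,0,0,0, 0,0,-47,0,0,0, 0,0,-50,0,0,0, 0,0,-50,0,0,0, 0,0,-50,0,0,0]';  python3 -c "
from h import *
ve=np.load('ve.npy');print(place(ve,(-12,95,42)))
go(487.6,175-170,152,-0.126)"
```

```text
t: 10.0
position: [446.9, 174.1, 151.1]
tcp_rot: [[0.992, -0.125, -0.002], [-0.125, -0.992, -0.0], [-0.002, 0.0, -1.0]]
contact_force: [0.6, -0.7, -2.5]
opening: 7.4
[[590.34300705  -2.05086029  42.        ]]
t 10.0 F [ 0.6 -0.7 -2.5] pos [446.9 174.1 151.1] th -0.1256 op 7.4 | shift [ 61.57 162.67  -0.96] rv [0.0003 0.0023 0.0004]
```

```bash
python3 -m inch '[5,30,0,0,0,0, 12,70,0,0,0,0, 17,115,0,0,0,0, 22,150,0,0,0,0, 23.7,163,0,0,0,0, 23.7,163,0,0,0,0, 23.7,163,0,0,0,0]'; python3 - <<'E'
from h import *
go(500,9.4,152,-0.126)
s=ctrl.sense(); print(np.round(s["qpos"],3)); tcp=(np.array(s["position"]),np.array(s["tcp_rot"])); np.savez("w3.npz",p=tcp[0],R=tcp[1])
im=ctrl.read_camera("wrist")[:,:,::-1].copy(); cv2.imwrite("pics/w3.png",im)
ve=np.load("ve.npy"); p=tcp[0]; vd=[p[0],p[1],-0.1255-np.pi/2,p[2]-28]; np.save("vd3.npy",vd)
k=4;x0,y0=180,0;o=cv2.resize(im[y0:y0+150,x0:x0+200],None,fx=k,fy=k,interpolation=cv2.INTER_CUBIC)
wire(o,"wrist",circ(-12,95,137,3.2)+circ(-12,95,62,3.2)+box(0,120,-80,80,154,154),ve,k,(x0,y0),(0,0,255),tcp)
wire(o,"wrist",DOOR,vd,k,(x0,y0),(255,0,255),tcp)
cv2.imwrite("pics/w3c.png",o)
E
```

```text
t: 10.7
position: [450.4, 10.1, 151.4]
tcp_rot: [[0.992, -0.126, -0.002], [-0.126, -0.992, 0.002], [-0.002, -0.001, -1.0]]
contact_force: [0.3, 0.3, -3.4]
opening: 7.1
t 10.7 F [ 0.3  0.3 -3.4] pos [450.4  10.1 151.4] th -0.1258 op 7.1 | shift [49.29 -5.49 -0.72] rv [-0.0014  0.0018  0.0002]
[ 2.100e-02  1.990e-01 -2.650e-01  1.108e+00  2.000e-03 -2.994e+00]
```

View pics/w3c.png

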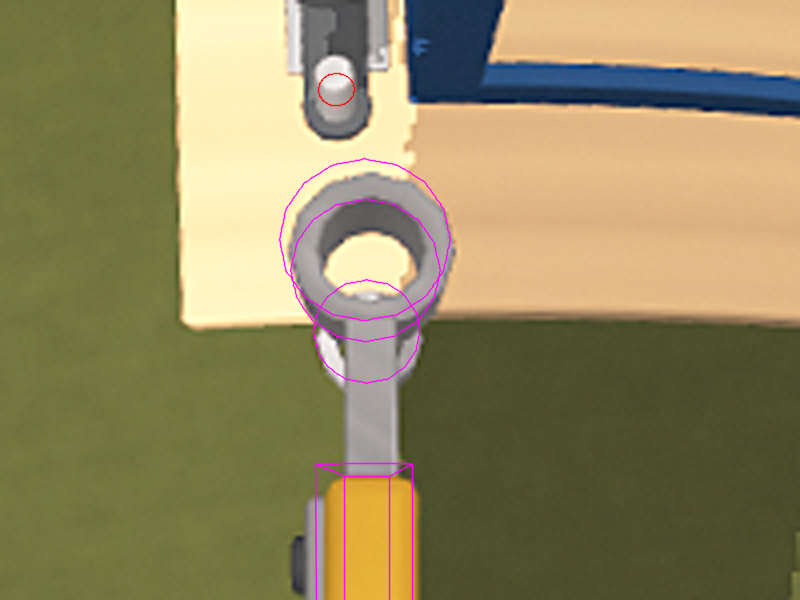

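```bash
cat >> h.py <<'E'
def back(uv,z,tcp):
    m=CM["wrist"];K=m["intrinsics"];T=np.eye(4);T[:3,:3]=tcp[1];T[:3,3]=tcp[0];X=T@m["hand_eye"]
    d=np.array([(uv[0]-K[0,2])/K[0,0],(uv[1]-K[1,2])/K[1,1]]);r=np.hypot(*d)
    w=X[:3,:3]@np.r_[d/r*np.sin(r),np.cos(r)]; return X[:3,3]+w*(z-X[2,3])/w[2]
def load(f): d=np.load(f); return d["p"],d["R"]
E
python3 - <<'E'
from h import *
w2,w3=load("w2.npz"),load("w3.npz")
print(back((437.75,25.75),62,w2),back((482.25,3.5),137,w2),back((263.75,18),62,w3))
for dz in(-19,-22,-25): # upper knuckle top z rel TCP: -28+47=+19
    z=w3[0][2]+19-(dz+19)*-1 if 0 else w3[0][2]+19+(dz+19)
    q=back((272.75,64),z,w3); print(z,q,w3[1].T@(q-w3[0]))
E
```

```text
[593.64831839  -2.08019592  62.        ] [593.93416934  -2.62751937 137.        ] [593.70614026  -2.29917139  62.        ]
170.36225531768417 [538.88555152  -1.64848154 170.36225532] [ 89.22390299   0.56243424 -19.16026099]
167.36225531768417 [539.41801338  -1.71995903 167.36225532] [ 89.7664852    0.57068013 -16.16123428]
164.36225531768417 [539.95047523  -1.79143651 164.36225532] [ 90.30906741   0.57892602 -13.16220757]
```

```bash
python3 -m inch '[10,-1,-2,0,0,0, 25,-3,-2,0,0,0, 38,-5,-2,0,0,0, 48,-6,-2,0,0,0, 53,-6.2,-2,0,0,0, 53.3,-6.2,-2,0,0,0, 53.3,-6.2,-2,0,0,0, 53.3,-6.2,-2,0,0,0]'; python3 - <<'E'
from h import *
go(593.7-90.3+.6*.126*0,9.1,152,-0.126)
s=ctrl.sense(); tcp=(np.array(s["position"]),np.array(s["tcp_rot"])); np.savez("w4.npz",p=tcp[0],R=tcp[1])
im=ctrl.read_camera("wrist")[:,:,::-1].copy(); cv2.imwrite("pics/w4.png",im)
k=5;x0,y0=210,0;o=cv2.resize(im[y0:y0+120,x0:x0+150],None,fx=k,fy=k,interpolation=cv2.INTER_CUBIC)
ve=np.load("ve.npy");vp=[593.7,-2.3,0]
wire(o,"wrist",circ(0,0,137,3.2)+circ(0,0,117,4)+circ(0,0,62,3.2),vp,k,(x0,y0),(0,0,255),tcp)
cv2.imwrite("pics/w4c.png",o)
E
```

```text
t: 11.55
position: [503.8, 9.3, 153.7]
tcp_rot: [[0.992, -0.125, -0.001], [-0.125, -0.992, 0.001], [-0.001, -0.001, -1.0]]
contact_force: [-0.2, 0.3, -3.2]
opening: 7.4
t 11.55 F [-0.2  0.3 -3.2] pos [503.8   9.3 153.7] th -0.1254 op 7.4 | shift [-0.32  0.28  1.73] rv [-0.0007  0.0014  0.0006]
```

View pics/w4c.png

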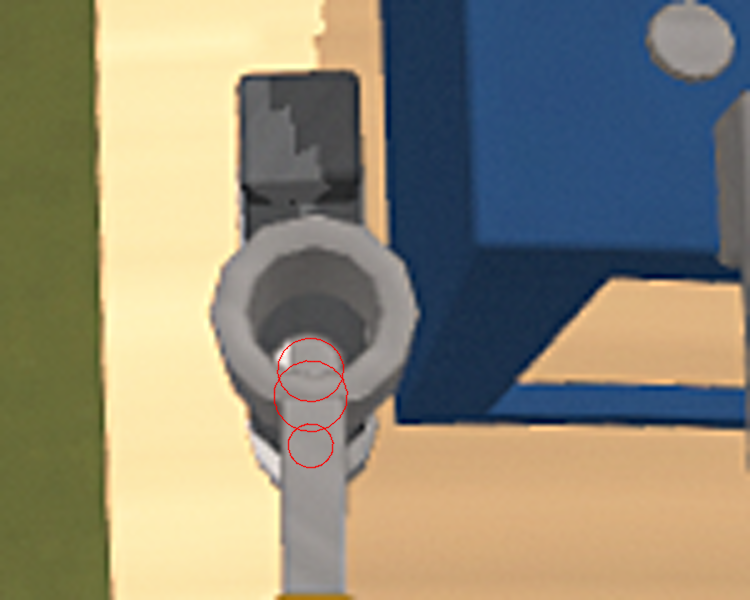

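```bash
python3 - <<'E'
from h import *
w4=load("w4.npz")
pin=back((210+310/5,369/5),137,w4); print("pin",pin)
for z in np.arange(164,176,2):
    q=back((273,63),z,w4); a=proj("wrist",place([*q[:2],0],[(0,8,z),(0,-8,z)]),w4); print(z,q[:2],"width",5*abs(a[0,0]-a[1,0]),"d tool",(w4[1].T@(pin-q))[:2])
E
```

```text
pin [593.73378169  -2.29447206 137.        ]
164 [594.19693552  -2.76347489] width 197.81387576941597 d tool [-0.47959465 -0.38720282]
166 [593.83525337  -2.71231433] width 200.83407235384882 d tool [-0.1114955  -0.38019448]
168 [593.47357122  -2.66115377] width 203.94780309798222 d tool [ 0.25660365 -0.37318614]
170 [593.11188906  -2.60999321] width 207.15947557783267 d tool [ 0.6247028 -0.3661778]
172 [592.75020691  -2.55883265] width 210.4737783321758 d tool [ 0.99280195 -0.35916946]
174 [592.38852476  -2.50767209] width 213.89570358034987 d tool [ 1.3609011  -0.35216112]
```

```bash
python3 -m inch '[0.3,-0.35,3,0,0,0, 0.3,-0.35,6,0,0,0, 0.3,-0.35,9,0,0,0, 0.3,-0.35,9,0,0,0]'; python3 -m inch '[0,0,1.5,0,0,0, 0,0,3,0,0,0, 0,0,3,0,0,0]';python3 -m inch '[0,0,1.5,0,0,0, 0,0,3,0,0,0, 0,0,3,0,0,0]'
```

```text
t: 12.0
position: [504.1, 9.6, 144.2]
tcp_rot: [[0.992, -0.125, -0.002], [-0.125, -0.992, 0.001], [-0.002, -0.001, -1.0]]
contact_force: [-0.7, -0.2, -3.0]
opening: 7.4
t: 12.3
position: [504.6, 9.6, 141.6]
tcp_rot: [[0.992, -0.125, -0.001], [-0.125, -0.992, 0.001], [-0.001, -0.001, -1.0]]
contact_force: [0.6, 0.8, -2.7]
opening: 7.4
t: 12.6
position: [504.5, 9.6, 138.6]
tcp_rot: [[0.992, -0.125, -0.001], [-0.125, -0.992, 0.001], [-0.001, -0.001, -1.0]]
contact_force: [0.2, 0.1, -1.8]
opening: 7.6
```

```bash
python3 -m inch '[0,0,1.5,0,0,0, 0,0,3,0,0,0, 0,0,3,0,0,0]'|egrep 'pos|forc';python3 -m inch '[0,0,1,0,0,0, 0,0,2,0,0,0, 0,0,2,0,0,0]'|egrep 'pos|forc'
```

```text
position: [504.5, 9.6, 135.6]
contact_force: [-0.3, -0.5, -1.9]
position: [504.6, 9.6, 133.7]
contact_force: [0.4, -0.2, -2.0]
```

```bash
for i in 1; do python3 -m inch '[0,0,1.5,0,0,0, 0,0,3,0,0,0, 0,0,3,0,0,0]'|egrep 'pos|forc';done; python3 -m inch '[0,0,1.5,0,0,0, 0,0,3,0,0,0, 0,0,3,0,0,0]'|egrep 'pos|forc'; python3 -c "
from h import *
print(ctrl.sense()['torque'])"
```

```text
position: [504.5, 9.6, 130.5]
contact_force: [0.0, -1.0, -3.9]
position: [504.5, 9.6, 127.5]
contact_force: [-1.0, -0.5, -2.7]
[ 8.91917231e-04 -9.52110463e-05  1.06040284e-02]
```

```bash
python3 -m inch '[0,0,1.5,0,0,0, 0,0,3,0,0,0, 0,0,4.5,0,0,0, 0,0,4.5,0,0,0]'|egrep 'pos|forc'; python3 -m inch '[0,0,0.7,0,0,0, 0,0,1.4,0,0,0, 0,0,1.4,0,0,0]'|egrep 'pos|forc'; python3 -c "
from h import *
print(ctrl.sense()['torque'])"
```

```text
position: [504.5, 9.6, 123.0]
contact_force: [-0.7, 0.9, -3.6]
position: [504.6, 9.6, 121.8]
contact_force: [0.6, 0.9, -2.7]
[0.00943531 0.00998256 0.02713098]
```

```bash
for i in 1; do python3 -m inch '[0,0,0.7,0,0,0, 0,0,1.4,0,0,0, 0,0,1.4,0,0,0]'|egrep 'pos|forc'; done; python3 -m inch '[0,0,0.7,0,0,0, 0,0,1.4,0,0,0, 0,0,1.4,0,0,0]'|egrep 'pos|forc'
```

```text
position: [504.6, 9.6, 120.4]
contact_force: [-0.4, -0.5, -2.4]
position: [504.6, 9.6, 119.0]
contact_force: [-0.2, -0.7, -3.1]
```

```bash
python3 -m inch '[0,0,0.7,0,0,0, 0,0,1.4,0,0,0, 0,0,1.4,0,0,0]'|egrep 'pos|forc'; python3 -m inch '[0,0,0.7,0,0,0, 0,0,1.2,0,0,0, 0,0,1.2,0,0,0]'|egrep 'pos|forc'
```

```text
position: [504.6, 9.6, 117.6]
contact_force: [-0.2, -0.2, -2.7]
position: [504.7, 9.6, 116.5]
contact_force: [-0.4, -0.3, -2.3]
```

```bash
python3 -m inch '[0,0,0.4,0,0,0, 0,0,0.8,0,0,0, 0,0,0.8,0,0,0]'|egrep 'pos|forc'; python3 -m inch '[0,0,0.4,0,0,0, 0,0,0.8,0,0,0, 0,0,0.8,0,0,0]'|egrep 'pos|forc'
```

```text
position: [504.8, 9.6, 116.2]
contact_force: [-2.3, -0.3, 0.9]
position: [504.9, 9.7, 115.8]
contact_force: [-3.1, -0.0, 5.7]
```

```bash
python3 -m inch '[0,0,-0.8,0,0,0, 0,0,-0.8,0,0,0, 0,0,-0.8,0,0,0, 0,0,-0.8,0,0,0, 0,0,-0.8,0,0,0, 0,0,-0.8,0,0,0]' 0.2 | egrep 'pos|forc|open'; python3 -m inch '[0,0,-10,0,0,0, 0,0,-35,0,0,0, 0,0,-60,0,0,0, 0,0,-85,0,0,0, 0,0,-90,0,0,0, 0,0,-90,0,0,0]' | egrep 'pos|forc|open'; python3 - <<'E'
from h import *
s=ctrl.sense(); tcp=(np.array(s["position"]),np.array(s["tcp_rot"])); np.savez("w5.npz",p=tcp[0],R=tcp[1])
im=ctrl.read_camera("wrist")[:,:,::-1].copy(); cv2.imwrite("pics/w5.png",im)
a=cv2.resize(im[0:300,150:500],None,fx=1.5,fy=1.5)
sc=ctrl.read_camera("scene")[:,:,::-1]; cv2.imwrite("pics/s5.png",sc); b=cv2.resize(sc[170:320,250:370],None,fx=2.2,fy=3/1.0*1.0,interpolation=cv2.INTER_CUBIC)
cv2.imwrite("pics/w5c.png",np.hstack([a,b])); print(a.shape,b.shape)
E
```

```text
position: [504.7, 9.6, 115.6]
contact_force: [0.8, -0.2, -0.3]
opening: 34.0
position: [505.6, 9.6, 207.1]
contact_force: [-0.1, 0.5, -0.8]
opening: 34.0
(450, 525, 3) (450, 264, 3)
```

View pics/w5c.png

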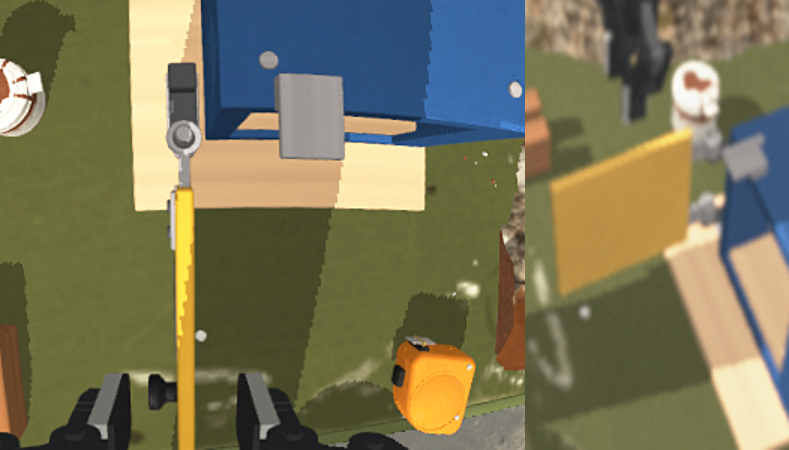

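```bash
python3 -m inch '[-23,-42,0,0,0,1.5, -23,-42,0,0,0,1.5, -23,-42,0,0,0,1.5, -23,-42,0,0,0,1.5, -23,-42,0,0,0,1.5, -23,-42,0,0,0,1.5, -23,-42,0,0,0,1.5, -23,-42,0,0,0,1.5, -23,-42,0,0,0,1.5, -23,-42,0,0,0,1.5, -23,-42,0,0,0,1.5]' 1 30 | egrep 'pos|forc|open'; python3 -m inch '[0,0,0,0,0,1.62, 0,0,0,0,0,1.62, 0,0,0,0,0,1.62, 0,0,0,0,0,1.62, 0,0,0,0,0,1.62, 0,0,0,0,0,1.62, 0,0,0,0,0,1.62, 0,0,0,0,0,1.62, 0,0,0,0,0,1.62, 0,0,0,0,0,1.62, 0,0,0,0,0,1.62, 0,0,0,0,0,1.62]' | egrep 'pos|forc|open'; python3 - <<'E'
from h import *
print(ctrl.sense()['qpos'])
go(488.3,54.5,112,-0.126+np.pi)
E
```

```text
position: [486.2, 54.0, 204.2]
contact_force: [-0.3, -0.3, -0.4]
opening: 0.1
position: [486.6, 54.1, 204.8]
contact_force: [-0.2, -0.1, -1.0]
opening: -0.2
[ 1.10052581e-01  2.35334888e-01 -7.17421792e-02  1.26609859e+00
  9.66944309e-04  2.11152839e-01]
t 19.9 F [-0.2 -0.1 -1. ] pos [486.6  54.1 204.8] th 3.0405 op -0.2 | shift [-1.91  0.57 92.82] rv [ 0.0004 -0.0025  0.0249]
```

```bash
python3 -m inch '[-2,0.5,40,0,0,0.025, -2,0.5,75,0,0,0.025, -2,0.5,90,0,0,0.025, -2,0.5,93,0,0,0.025, -2,0.5,93,0,0,0.025]' | egrep 'pos|forc|open'; cat > sw.py <<'E'
from h import *
import sys
H=np.array([594.,-2.3]); rho=112.
def rows(al,e=18.5,z=112.):
    s=ctrl.sense();R=np.array(s["tcp_rot"]);p=np.array(s["position"]);out=[]
    for a in al:
        ps=-1.697+a; u=np.array([np.sin(ps),-np.cos(ps)]); n=np.array([-np.cos(ps),-np.sin(ps)])
        t=np.r_[H+rho*u+e*n,z]; th=ps+np.pi/2+np.pi
        Rt=np.array([[np.cos(th),np.sin(th),0],[np.sin(th),-np.cos(th),0],[0,0,-1]])
        d=R.T@(t-p); rz=cv2.Rodrigues(R.T@Rt)[0].ravel()[2]
        out.append(f"{d[0]:.1f},{d[1]:.1f},{d[2]:.1f},0,0,{rz:.3f}")
    print(", ".join(out)); print(s["t"],np.round(p,1),np.round(s["contact_force"],1))
E
python3 -c "
from sw import *
rows([0]*0+list(np.arange(0,.61,.06)),18.5)"
```

```text
position: [488.8, 54.4, 112.3]
contact_force: [-0.3, -0.8, -1.5]
opening: 0.2
0.5,-24.5,0.3,0,0,-0.000, 1.4,-31.3,0.3,0,0,-0.060, 1.9,-38.1,0.3,0,0,-0.120, 2.0,-44.9,0.3,0,0,-0.180, 1.6,-51.7,0.3,0,0,-0.240, 0.9,-58.5,0.3,0,0,-0.300, -0.2,-65.2,0.3,0,0,-0.360, -1.7,-71.8,0.3,0,0,-0.420, -3.7,-78.4,0.3,0,0,-0.480, -6.0,-84.8,0.2,0,0,-0.540, -8.7,-91.0,0.2,0,0,-0.600
20.4 [488.8  54.4 112.3] [-0.3 -0.8 -1.5]
```

```bash
python3 -m inch '[0,-10,0,0,0,0, 0.5,-18,0,0,0,0, 0.5,-23,0,0,0,0, 1.4,-31,0,0,0,-0.06, 1.9,-38,0,0,0,-0.12, 2,-45,0,0,0,-0.18, 1.6,-51.7,0,0,0,-0.24, 0.9,-58.5,0,0,0,-0.30, -0.2,-65.2,0,0,0,-0.36, -1.7,-71.8,0,0,0,-0.42, -3.7,-78.4,0,0,0,-0.48, -6,-84.8,0,0,0,-0.54]' | egrep 'pos|forc|open'; python3 -c "
from sw import *
rows(list(np.arange(.6,1.27,.06)),18.5)"
```

```text
position: [484.5, -31.2, 113.4]
contact_force: [-0.6, 0.2, 0.4]
opening: 0.0
1.0,-5.8,1.4,0,0,-0.060, 1.5,-12.6,1.4,0,0,-0.120, 1.6,-19.4,1.4,0,0,-0.180, 1.3,-26.2,1.4,0,0,-0.240, 0.6,-33.0,1.4,0,0,-0.300, -0.6,-39.7,1.4,0,0,-0.360, -2.1,-46.4,1.4,0,0,-0.420, -4.0,-52.9,1.4,0,0,-0.480, -6.3,-59.3,1.4,0,0,-0.540, -9.0,-65.6,1.4,0,0,-0.600, -12.1,-71.6,1.4,0,0,-0.660, -15.5,-77.5,1.4,0,0,-0.720
21.6 [484.5 -31.2 113.4] [-0.6  0.2  0.4]
```

```bash
python3 -m inch '[1,-6,1,0,0,-0.06, 1.5,-12.6,1,0,0,-0.12, 1.6,-19.4,1,0,0,-0.18, 1.3,-26.2,1,0,0,-0.24, 0.6,-33,1,0,0,-0.3, -0.6,-39.7,1,0,0,-0.36, -2.1,-46.4,1,0,0,-0.42, -4,-52.9,1,0,0,-0.48, -6.3,-59.3,1,0,0,-0.54, -9,-65.6,1,0,0,-0.6, -12.1,-71.6,1,0,0,-0.66]' | egrep 'pos|forc|open'; python3 - <<'E'
from sw import *
im=ctrl.read_camera("top")[:,:,::-1]; cv2.imwrite("pics/t6.png",im)
sc=ctrl.read_camera("scene")[:,:,::-1]; cv2.imwrite("pics/s6.png",sc)
cv2.imwrite("pics/m6.png",np.hstack([cv2.resize(im[110:260,260:420],None,fx=2.5,fy=2.5),cv2.resize(sc[170:320,260:420],None,fx=2.5,fy=2.5)]))
print(ctrl.sense()["qpos"]); rows(list(np.arange(1.27,1.6,.04)),18.5)
E
```

```text
position: [524.2, -92.1, 112.3]
contact_force: [-0.1, 0.0, 0.0]
opening: 0.0
[-1.74363096e-01  3.84590757e-01 -1.15930513e-01  1.06913861e+00
  6.77856521e-04 -1.24444188e+00]
0.9,-7.4,0.3,0,0,-0.074, 1.2,-11.9,0.3,0,0,-0.114, 1.4,-16.5,0.3,0,0,-0.154, 1.3,-21.0,0.3,0,0,-0.194, 1.1,-25.5,0.3,0,0,-0.234, 0.7,-30.1,0.3,0,0,-0.274, 0.1,-34.6,0.3,0,0,-0.314, -0.7,-39.0,0.3,0,0,-0.354, -1.6,-43.5,0.3,0,0,-0.394
22.8 [524.7 -92.2 112.3] [-0.4 -0.3 -0.2]
```

View pics/m6.png

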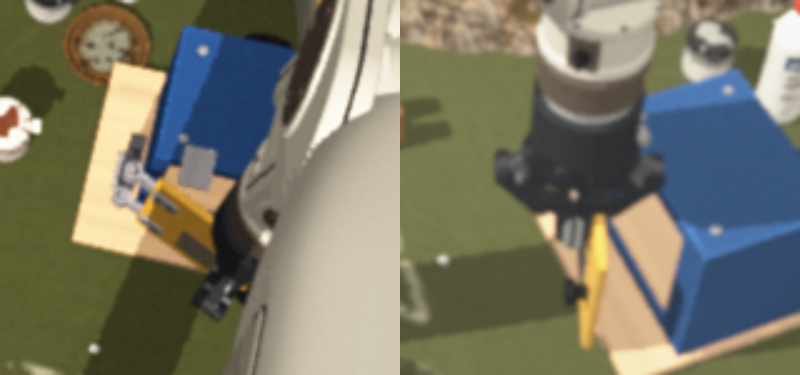

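```bash
python3 -m inch '[0,4,0,0,0,0, 0,4,-8,0,0,0, 0,4,-15,0,0,0, 0.5,0,-15,0,0,-0.03, 0.9,-7.4,-15,0,0,-0.074, 1.2,-12,-15,0,0,-0.114, 1.4,-16.5,-15,0,0,-0.154, 1.3,-21,-15,0,0,-0.194, 1.1,-25.5,-15,0,0,-0.234, 1.1,-25.5,-15,0,0,-0.234]' | egrep 'pos|forc|open'; python3 - <<'E'
from sw import *
rows(list(np.arange(1.46,1.7,.02)),18.5,127)
E
```

```text
position: [546.6, -104.5, 127.5]
contact_force: [1.0, 0.3, 0.4]
opening: 0.0
1.4,-3.7,0.5,0,0,-0.029, 1.7,-5.9,0.5,0,0,-0.049, 1.9,-8.2,0.5,0,0,-0.069, 2.1,-10.4,0.5,0,0,-0.089, 2.3,-12.7,0.5,0,0,-0.109, 2.4,-15.0,0.5,0,0,-0.129, 2.4,-17.2,0.5,0,0,-0.149, 2.5,-19.5,0.5,0,0,-0.169, 2.4,-21.8,0.5,0,0,-0.189, 2.3,-24.0,0.5,0,0,-0.209, 2.2,-26.3,0.5,0,0,-0.229, 2.0,-28.6,0.5,0,0,-0.249
23.8 [ 546.6 -104.5  127.5] [1.  0.3 0.4]
```

```bash
python3 -m inch '[1.4,-3.7,0,0,0,-0.029, 1.7,-5.9,0,0,0,-0.049, 1.9,-8.2,0,0,0,-0.069, 2.1,-10.4,0,0,0,-0.089, 2.3,-12.7,0,0,0,-0.109, 2.4,-15,0,0,0,-0.129, 2.4,-15,0,0,0,-0.129]' | egrep 'pos|forc|open';  python3 -m inch '[0,-1.2,0,0,0,-0.01, 0,-2.4,0,0,0,-0.02, 0,-2.4,0,0,0,-0.02]' | egrep 'pos|forc|open'; python3 - <<'E'
from sw import *
rows(list(np.arange(1.58,1.7,.02)),18.5,127)
E
```

```text
position: [560.0, -110.7, 126.6]
contact_force: [0.2, -0.4, 0.5]
opening: -0.0
position: [562.1, -111.0, 126.6]
contact_force: [-0.0, 0.5, 0.0]
opening: -0.3
0.4,-0.5,-0.4,0,0,0.001, 0.7,-2.7,-0.4,0,0,-0.019, 1.0,-4.9,-0.4,0,0,-0.039, 1.3,-7.2,-0.4,0,0,-0.059, 1.5,-9.5,-0.4,0,0,-0.079, 1.7,-11.7,-0.4,0,0,-0.099
24.8 [ 562.1 -111.   126.6] [-0.   0.5  0. ]
```

```bash
for r in '' ; do python3 -m inch '[0.4,-1.3,0,0,0,-0.01, 0.7,-2.5,0,0,0,-0.02, 0.7,-2.5,0,0,0,-0.02]' | egrep 'pos|forc'; done; python3 -m inch '[0.2,-0.8,0,0,0,-0.01, 0.3,-1.5,0,0,0,-0.015, 0.3,-1.5,0,0,0,-0.015]' | egrep 'pos|forc'; python3 -m inch '[0.2,-0.8,0,0,0,-0.01, 0.3,-1.5,0,0,0,-0.015, 0.3,-1.5,0,0,0,-0.015]' | egrep 'pos|forc'
```

```text
position: [564.6, -112.0, 126.6]
contact_force: [0.1, 0.1, -0.2]
position: [566.0, -112.4, 126.6]
contact_force: [0.0, 1.1, 0.4]
position: [567.5, -112.8, 126.6]
contact_force: [0.5, -0.3, -0.6]
```

```bash
python3 -m inch '[0.1,-0.8,0,0,0,0, 0.1,-1.5,0,0,0,0, 0.1,-1.5,0,0,0,0]' | egrep 'pos|forc'; python3 -m inch '[0.1,-0.7,0,0,0,0, 0.1,-1.2,0,0,0,0, 0.1,-1.2,0,0,0,0]' | egrep 'pos|forc'; python3 - <<'E'
from h import *
im=ctrl.read_camera("top")[:,:,::-1]
sc=ctrl.read_camera("scene")[:,:,::-1]; cv2.imwrite("pics/s7.png",sc); cv2.imwrite("pics/t7.png",im)
print(ctrl.search_frame("scene","door_edge")[:2])
E
```

```text
position: [569.0, -113.0, 126.6]
contact_force: [-0.3, 0.0, -0.6]
position: [569.4, -113.1, 126.5]
contact_force: [-2.5, 1.0, 1.2]
[{'position': [275.4, 362.6], 'conf': 0.86}]
```

```bash
python3 -m inch '[0,-0.5,0,0,0,0, 0,-0.8,0,0,0,0, 0,-0.8,0,0,0,0]' | egrep 'pos|forc'; python3 -m inch '[0,3,0,0,0,0, 0,8,0,0,0,0, 0,20,0,0,0,0, 0,45,0,0,0,0, 0,80,-10,0,0,0, 0,110,-40,0,0,0, 0,130,-70,0,0,0, 0,150,-90,0,0,0, 0,160,-100,0,0,0, 0,170,-100,0,0,0]' | egrep 'pos|forc'; python3 - <<'E'
from h import *
s=ctrl.sense(); tcp=(np.array(s["position"]),np.array(s["tcp_rot"]))
im=ctrl.read_camera("top")[:,:,::-1]; sc=ctrl.read_camera("scene")[:,:,::-1]; w=ctrl.read_camera("wrist")[:,:,::-1]
for n,i in(("t8",im),("s8",sc),("w8",w)): cv2.imwrite(f"pics/{n}.png",i)
f=lambda a,x,y:cv2.resize(a[y:y+150,x:x+133],None,fx=3,fy=3,interpolation=cv2.INTER_CUBIC)
cv2.imwrite("pics/m8.png",np.hstack([f(im,290,100),f(sc,320,185)]))
E
```

```text
position: [569.5, -113.1, 126.5]
contact_force: [-6.3, 0.1, 3.7]
position: [402.1, -102.3, 228.1]
contact_force: [0.4, 0.1, -0.1]
```

View pics/m8.png

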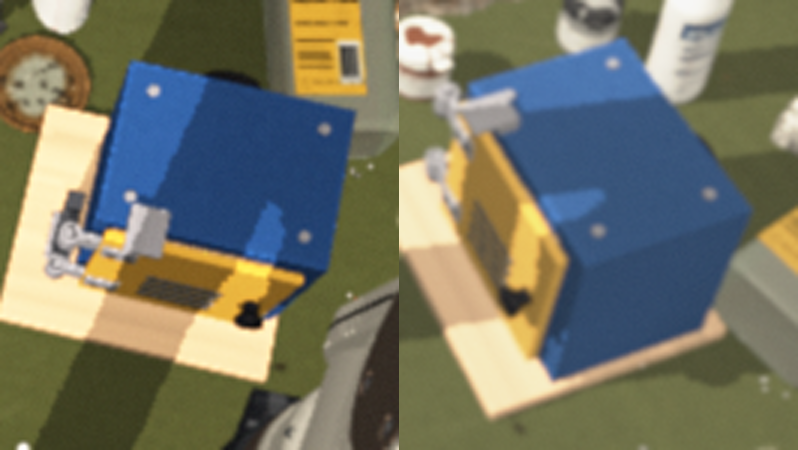

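```bash
python3 - <<'E'
from h import *
ve=np.load("ve.npy"); out=[]
ps=-0.064; vd=[594+91*np.sin(ps),-2.3-91*np.cos(ps),ps,88]
for f,c,x,y in(("t8","top",290,100),("s8","scene",320,185)):
    o=cv2.resize(cv2.imread(f"pics/{f}.png")[y:y+150,x:x+133],None,fx=3,fy=3,interpolation=cv2.INTER_CUBIC)
    wire(o,c,DOOR,vd,3,(x,y),(255,0,255)); out.append(o)
cv2.imwrite("pics/m9.png",np.hstack(out))
E
```

```text
(no output)
```

View pics/m9.png

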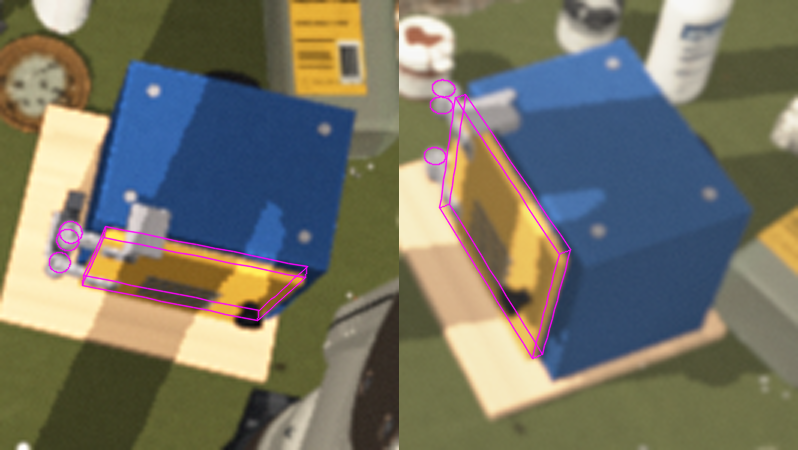

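```bash
python3 -c "
from cell import ctrl
print(ctrl.sense()['t'],ctrl.finish_job())"
```

```text
the job is handed in; nothing more can be done
27.9 None
```

The guard door is hung on both hinge pins, swung shut against the front frame and released. I handed the job in at 27.9 s.

- **Hanging:** I lifted the door out of the rest and brought it in from the front, open at about 92°. The wrist camera put the pins about 3.4 mm off nominal in x. The knuckles slid on with no contact until the seat, where the force on the tool went from the door's weight, about −3 N, to +5.7 N. The height matched the seat to within about 0.5 mm. A wrist picture after I let go showed the pin inside the upper knuckle.
- **Shutting:** I pushed the outer face with closed fingers along an arc. The force stayed near zero until the door met the frame, about 1 mm from where I had predicted. I pressed to 6–7 N, then backed off clear of everything.
- **Last checks:** The top and scene pictures taken after retreating show the door flat on the frame under the keeper. An outline of the shut door fits both pictures to within about 1–2 px (2–3 mm).
- **Bystanders:** I did not measure their positions again. The paint pot looked undisturbed in the last pictures. The tape measure was last seen before the swing, and the cup before I gripped the door. The arm did not work near any of them.
- **Disagreements:** The cameras made the door look about 4 mm lower in the gripper than it was; the seat contact showed the nominal height was right. Early on, one turn of the tool ran the last joint to its limit, so the arm drifted and tilted in free air. I unwound it with no contact.

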